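# Show a helper what to put away, and where

## Task

Show a helper what is still to be put away: point straight down at the pivot of the one pair of purple scissors that was left open, with the fingertips a few centimetres above it, and stay there for two seconds; then point in the same way at the middle of the empty tray, fingertips a few centimetres above its rim, for two seconds. Point at no other scissors or tray, travelling well above them, and touch or move nothing; finish with the hand drawn up, the fingertips at least 25 cm above the table.

Things in the scene. Friction and masses are not known exactly. Their poses are not given: they have to be found in the camera images.
- open_scissors: A pair of small craft scissors with purple handles, 57 x 141 x 10 mm when closed, lying flat on the table, the only one of the three that was left open. The frame is that of the lower half; the upper half is swung out about the pivot, so that the blades make a V. Loose. The origin lies under the middle of its length, on the table; the blades point along -y, the handle bows along +y, z is up. The pivot lies at (1, -7, 9) mm in this frame.
- open_scissors_pivot (a point): The pivot of the open scissors, where the blades cross: its top, 9 mm above the table.
- open_scissors_half (a joint): How far the open scissors stand open: 0 closed, 0.66 rad wide open; it starts between 0.52 and 0.65 and turns freely, so that a light touch moves it.
- closed_scissors_1: A pair of small craft scissors with purple handles, 57 x 141 x 10 mm when closed, lying flat on the table, closed. Loose. The origin lies under the middle of its length, on the table; the blades point along -y, the handle bows along +y, z is up. The pivot lies at (1, -7, 9) mm in this frame.
- closed_scissors_1_pivot (a point): The pivot of closed pair 1, where the blades cross: its top, 9 mm above the table.
- closed_scissors_2: A pair of small craft scissors with purple handles, 57 x 141 x 10 mm when closed, lying flat on the table, closed. Loose. The origin lies under the middle of its length, on the table; the blades point along -y, the handle bows along +y, z is up. The pivot lies at (1, -7, 9) mm in this frame.
- closed_scissors_2_pivot (a point): The pivot of closed pair 2, where the blades cross: its top, 9 mm above the table.
- empty_tray: A shallow open wooden tray with a grey felt bottom, fixed to the table, 160 mm long (its x axis) x 85 mm (y) x 30 mm high, walls 4 mm, inner floor at 5 mm, with nothing in it. The three trays are equal and stand side by side. The origin is the centre of the underside, z is up. A small brass pull sticks out 8 mm on the end that faces the robot.
- empty_tray_middle (a point): The centre of the mouth of the empty tray, level with the rim, 30 mm above the table.
- mint_tray: A shallow open wooden tray with a grey felt bottom, fixed to the table, 160 mm long (its x axis) x 85 mm (y) x 30 mm high, walls 4 mm, inner floor at 5 mm, with a closed pair of mint-green scissors in it. The three trays are equal and stand side by side. The origin is the centre of the underside, z is up. A small brass pull sticks out 8 mm on the end that faces the robot.
- mint_tray_middle (a point): The centre of the mouth of the mint tray, level with the rim, 30 mm above the table.
- punch_tray: A shallow open wooden tray with a grey felt bottom, fixed to the table, 160 mm long (its x axis) x 85 mm (y) x 30 mm high, walls 4 mm, inner floor at 5 mm, with a teal-handled hole punch in it. The three trays are equal and stand side by side. The origin is the centre of the underside, z is up. A small brass pull sticks out 8 mm on the end that faces the robot.
- punch_tray_middle (a point): The centre of the mouth of the punch tray, level with the rim, 30 mm above the table.
- mint_scissors: A closed pair of mint-green scissors, 57 x 141 x 10 mm, loose in its tray. Origin under its middle.
- teal_punch: A hole punch with teal handles, 52 x 142 x 16 mm, loose in its tray. Origin under its middle.
- thread_ball: A ball of white crochet thread, 85 mm wide and 79 mm tall, loose to the left of the trays. Origin at its underside.

How it is judged:
By the outcome, as a careful person would: the job done as asked, in the order asked, and still so for the second after the job is handed in, with the robot touching nothing.
It also fails if it takes over 48 s, if anything falls off the work surface, if the arm or the gripper's body presses on something with over 40 N, if the wrist force passes 120 N, or if a joint passes its speed limit or range.

## Robot

A 7-joint arm with a two-finger parallel gripper is mounted at the origin on a cart in front of the work surface, level with it; the furniture and walls round the work are solid. World frame = base frame: x ahead of the robot, y to its left, z up, the work surface at z = 0. Lengths are in m, angles in rad, forces in N, time in s.
With the tool pointing down it reaches from about 0.375 to 0.925 m from the base axis. Payload 3.1 kg.
Tool frame: the origin (TCP) lies at the very end of the fingers, on their centre line; the grasp point (between the pads) lies 19 mm behind it; z points along the fingers, y is the line along which they close (so a half turn about z gives the same grasp; the last joint's range is limited). The gripper opens to 85 mm and grips with 20 to 120 N. Pads are 22 mm wide; open, the fingers measure 114 mm over their backs; the gripper's body (76 mm by 85 mm) begins 54 mm behind the grasp point. The pads swing forward as they close: fully open they stand 13 mm farther back than shut.
Start: joints at [-1.307, 0.383, 0.044, 1.598, -0.018, 1.161, -0.05], TCP at [0.23, 0.608, 0.231] pointing down, gripper open.
Joint ranges: [-2.61, 2.61], [-0.41, 2.15], [-1.48, 1.57], [0, 2.5], [-1.57, 4.71], [0.05, 1.97], [-2.85, 2.85]. Speed limits (rad/s): [2.79, 2.79, 3.14, 3.14, 3.14, 3.14, 3.14].

## Interface

Orientations are given as a unit quaternion [w, x, y, z].
In Python, from station import * gives the robot as it stands.
- The arm moves only by the shell command python3 -m crank 'ROWS' [FORCE]. ROWS is JSON, a list of rows, each an object with "grip": the finger opening in m, from 0 to 0.0854; "travel": the shift along the tool's x, y, z in m, a list of three; "yaw": the turn about the tool's z in rad. A call has 1 to 20 rows; each row is the pose to reach, as a shift and turn from the pose commanded when the call began, along the tool's axes at that moment; what a row does not reach only later rows make up. A row lasts 1/8 s, in which the tool goes at most 62.5 mm and 10.7 degrees, less where a joint would pass 70% of its speed; a pose out of reach is approached as far as the arm can. A call with a gripper value outside its range is refused whole. The fingers move at their own pace and stop on an object; FORCE is the grip in N (left out, the last holds). Time passes only in rows, so rows that repeat a pose let the fingers close. It gives the time, the measured TCP pose, the force, the opening and the grip force at its end, in the units of the state.
- sense(): the state, without advancing time (a new reading comes with each control period).
- read_camera(name): name is "scene" or "top"; returns a dict with "color" (400x640x3 uint8, blue, green, red), "fx", "fy", "cx", "cy" (pixels), "dist" ([k1, k2, p1, p2, k3] as OpenCV has them; the pictures are not rectified), "position" and "attitude" of the camera in the world. Camera axes: x right, y down, z forward; pixel columns grow to the right and rows downward; lengths in m; the calibration is good to about 2 mm. A picture is of the moment at which its call begins. There is no depth.
- close_job(): hands the job in; it is judged then, once.
Trained networks look in a picture, given as the dict that the camera call returned (one of the last four; its "shot" number tells which), for a name from the list of things; names that differ only in an ending like _2 or _b are one class to them, and where a whole thing is asked for, a point or a joint stands for the part that bears it (a point fixed in the world has none). Each returns a list of dicts, best first, with "p" (0 to 1); they miss things now and then, are a little off and sometimes report something else, mostly with a low value. They report only what shows in the picture. A call takes as long as a camera call.
- find_in(picture, thing): "pixel" ([column, row] in pixels, amid what is visible of it).
- mark_of(picture, thing): "pixel" ([column, row] in pixels: a listed point, or the origin of a listed thing).
The state is a dict: "clock": time; "joint_positions": joint angles; "dq": joint speeds; "joint_efforts": joint torques, N m; "eef_pos": TCP position; "ee_rot": TCP orientation; "force": force on the tool from outside, world axes, zero at the start; "moment": the same for the moment, N m; "width": finger opening in m; "grasp_force": force on a finger pad.
Only numpy, scipy, OpenCV 4.12 (cv2) and the standard library are available. Lean on these libraries where they do the work, as an engineer would, in place of code of your own. Each camera call takes 0.05 s, during which the arm holds its last target. There are 200 camera calls.

## Working session

There is one attempt and no reset: what is moved stays moved. The work goes in short steps, Python scripts to look and compute and a shell command to move; the robot and the scene stay as the last step left them, time stands still between calls to the robot, and variables do not carry over. Pictures are saved under pics/ and viewed, at most 10 in all, crops included, and the job is handed in when it is done.

```bash
mkdir -p pics
cat > h.py <<'E'
from station import *
import numpy as np, cv2
from scipy.spatial.transform import Rotation as R
def w(p,px,z):
    K=np.array([[p["fx"],0,p["cx"]],[0,p["fy"],p["cy"]],[0,0,1]])
    u=cv2.undistortPoints(np.array([[px]],float),K,np.array(p["dist"],float))[0,0]
    a=np.array(p["attitude"],float)
    M=R.from_quat(a[[1,2,3,0]]).as_matrix() if a.size==4 else a
    d=M@[u[0],u[1],1]; o=np.array(p["position"]); return (o+d*(z-o[2])/d[2]).round(4)
def rel(t):
    s=sense(); q=np.array(s["ee_rot"])[[1,2,3,0]]
    return R.from_quat(q).inv().apply(np.array(t)-s["eef_pos"]).round(4)
E
python3 - <<'E'
from h import *
s=sense();print(s["clock"],s["eef_pos"],s["ee_rot"],s["width"])
for c in("top","scene"):
    p=read_camera(c);cv2.imwrite(f"pics/{c}.png",p["color"]);print(c,p["position"],p["attitude"])
    for n,z in(("open_scissors_pivot",.009),("closed_scissors_1_pivot",.009),("empty_tray_middle",.03),("mint_tray_middle",.03),("punch_tray_middle",.03)):
        for d in mark_of(p,n)[:3]: print(n,np.round(d["pixel"]),round(d["p"],2),w(p,d["pixel"],z))
E
```

```text
0.0 [0.22971789 0.60702044 0.22985671] [-1.80079143e-04  1.79878033e-01  9.83688002e-01 -1.33242650e-03] 0.08530746405034635
top [ 0.38114229 -0.09723454  0.90070279] [ 0.07140362 -0.68929644  0.71679868 -0.07727608]
open_scissors_pivot [429. 240.] 0.81 [ 0.4617 -0.3555  0.009 ]
closed_scissors_1_pivot [335. 253.] 0.86 [ 0.4406 -0.1321  0.009 ]
empty_tray_middle [289. 171.] 0.85 [ 0.6358 -0.0306  0.03  ]
mint_tray_middle [337. 167.] 0.87 [ 0.642  -0.1456  0.03  ]
punch_tray_middle [386. 167.] 0.76 [ 0.6386 -0.263   0.03  ]
scene [ 0.15736942 -0.86598381  0.69764015] [-0.42688933  0.86946661 -0.22654442  0.10232755]
open_scissors_pivot [333. 288.] 0.9 [ 0.4595 -0.3602  0.009 ]
closed_scissors_1_pivot [271. 224.] 0.59 [ 0.432 -0.125  0.009]
closed_scissors_1_pivot [273. 227.] 0.24 [ 0.4321 -0.1386  0.009 ]
empty_tray_middle [328. 174.] 0.76 [ 0.63  -0.042  0.03 ]
mint_tray_middle [356. 195.] 0.78 [ 0.6442 -0.1526  0.03  ]
punch_tray_middle [380. 225.] 0.65 [ 0.6319 -0.2715  0.03  ]
```

View pics/top.png

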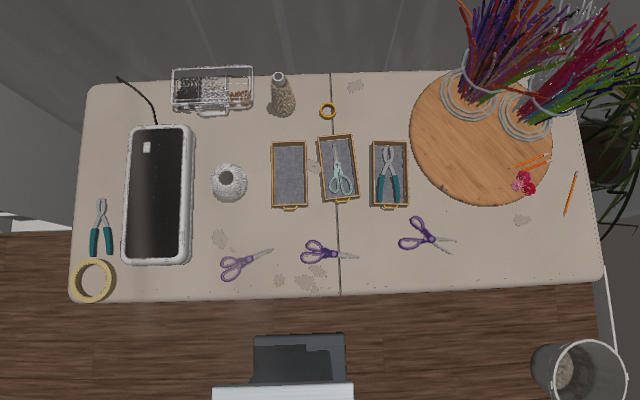

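View pics/scene.png

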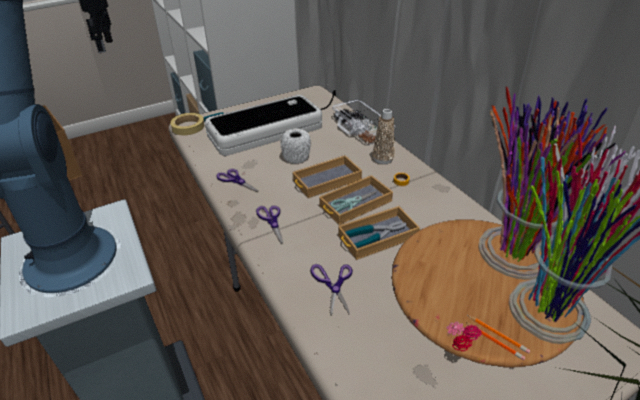

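The open pair is the right-hand one (top 429,240; scene 333,288), with its blades in a V. The other two are closed. The empty tray is the left one (top 289,174). I'll zoom in on both to refine the positions.

Run:
```python
from h import *
t=cv2.imread("pics/top.png");s=cv2.imread("pics/scene.png")
f=lambda i,x,y:cv2.resize(i[y:y+50,x:x+65],None,fx=6,fy=6,interpolation=cv2.INTER_CUBIC)
g=lambda i,x,y:cv2.resize(i[y:y+75,x:x+98],None,fx=4,fy=4,interpolation=cv2.INTER_CUBIC)[:300,:390]
cv2.imwrite("pics/z.png",np.vstack([np.hstack([f(t,395,210),f(s,300,260)]),np.hstack([g(t,240,137),g(s,280,140)])]))
p=read_camera("top")
for n,z in(("open_scissors_pivot",.009),("empty_tray_middle",.03)):
  d=mark_of(p,n)[0];print(n,d["pixel"],w(p,d["pixel"],z))
for t in((.55,.12,.25),(.461,-.357,.25)):print(rel(t))
```

```text
open_scissors_pivot [433.1, 237.6] [ 0.4664 -0.3663  0.009 ]
empty_tray_middle [291.0, 171.8] [ 0.6346 -0.0356  0.03  ]
[-0.472  -0.3431 -0.0187]
[-0.5575 -0.8207 -0.0187]
```

View pics/z.png

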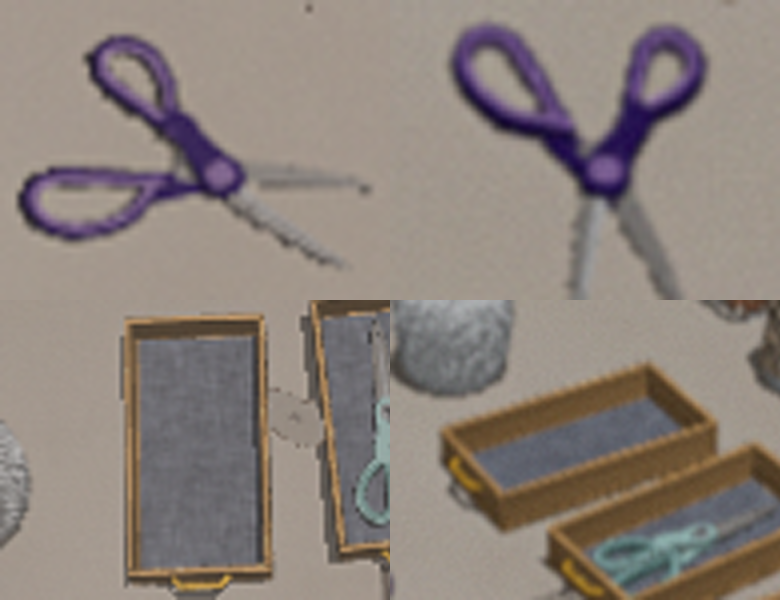

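The pivot's purple boss is at top (430.8,238.8) and scene (335.4,288.3). The tray mouth's rim corners are clear in both crops, so I'll triangulate from these and start moving, with the fingers closing on the way.

```bash
python3 - <<'E'
from h import *
T=read_camera("top");S=read_camera("scene")
print(w(T,(430.8,238.8),.009),w(S,(335.4,288.3),.009))
c=np.array([(128,20),(264,17),(270,272),(130,276)])/4+[239.6,136.6]
a=np.array([w(T,q,.03) for q in c]);print(a,a.mean(0))
c=np.array([(55,130),(260,67),(327,115),(110,192)])/4+[279.6,139.6]
a=np.array([w(S,q,.03) for q in c]);print(a,a.mean(0))
E
python3 -m crank '[{"grip":0,"travel":[-0.05,-0.035,-0.05],"yaw":0},{"grip":0,"travel":[-0.1,-0.07,-0.07],"yaw":0},{"grip":0,"travel":[-0.14,-0.105,-0.07],"yaw":0},{"grip":0,"travel":[-0.19,-0.14,-0.07],"yaw":0},{"grip":0,"travel":[-0.235,-0.17,-0.07],"yaw":0},{"grip":0,"travel":[-0.28,-0.205,-0.07],"yaw":0},{"grip":0,"travel":[-0.33,-0.24,-0.07],"yaw":0},{"grip":0,"travel":[-0.375,-0.27,-0.07],"yaw":0},{"grip":0,"travel":[-0.42,-0.31,-0.07],"yaw":0},{"grip":0,"travel":[-0.47,-0.34,-0.07],"yaw":0},{"grip":0,"travel":[-0.47,-0.34,-0.07],"yaw":0}]'
python3 -c "
from h import *
print(sense()['eef_pos'],rel((.462,-.36,.28)))"
```

```text
[ 0.4638 -0.3605  0.009 ] [ 0.4633 -0.3627  0.009 ]
[[ 0.7126  0.0099  0.03  ]
 [ 0.7113 -0.0727  0.03  ]
 [ 0.5535 -0.0715  0.03  ]
 [ 0.5543  0.0104  0.03  ]] [ 0.632925 -0.030975  0.03    ]
[[ 0.5567  0.0077  0.03  ]
 [ 0.7094  0.0049  0.03  ]
 [ 0.7171 -0.0654  0.03  ]
 [ 0.5563 -0.0688  0.03  ]] [ 0.634875 -0.0304    0.03    ]
clock: 2.22
eef_pos: [0.552, 0.1165, 0.3019]
ee_rot: [0.001, 0.186, 0.983, -0.001]
force: [-0.4, 0.0, 0.1]
width: -0.0004
grasp_force: 0.0
[0.55199827 0.11647071 0.3018755 ] [-0.09   -0.4764  0.023 ]
```

```bash
python3 -m crank '[{"grip":0,"travel":[-0.01,-0.055,0],"yaw":0},{"grip":0,"travel":[-0.02,-0.11,0],"yaw":0},{"grip":0,"travel":[-0.03,-0.165,0],"yaw":0},{"grip":0,"travel":[-0.04,-0.22,0],"yaw":0},{"grip":0,"travel":[-0.05,-0.275,0],"yaw":0},{"grip":0,"travel":[-0.06,-0.33,0],"yaw":0},{"grip":0,"travel":[-0.07,-0.385,0],"yaw":0},{"grip":0,"travel":[-0.08,-0.43,0],"yaw":0},{"grip":0,"travel":[-0.09,-0.477,0],"yaw":0},{"grip":0,"travel":[-0.09,-0.477,0],"yaw":0},{"grip":0,"travel":[-0.09,-0.477,0],"yaw":0},{"grip":0,"travel":[-0.09,-0.477,0],"yaw":0}]'
python3 -c "
from h import *
print(sense()['eef_pos'],rel((.4635,-.3615,.044)))"
```

```text
clock: 3.72
eef_pos: [0.4659, -0.352, 0.301]
ee_rot: [-0.0, 0.178, 0.984, 0.001]
force: [0.4, 0.0, 0.4]
width: -0.0
grasp_force: 0.0
[ 0.46592746 -0.35198737  0.30098914] [-0.0012 -0.0102  0.257 ]
```

```bash
python3 -m crank '[{"grip":0,"travel":[-0.001,-0.01,0.05],"yaw":0},{"grip":0,"travel":[-0.001,-0.01,0.1],"yaw":0},{"grip":0,"travel":[-0.001,-0.01,0.15],"yaw":0},{"grip":0,"travel":[-0.001,-0.01,0.19],"yaw":0},{"grip":0,"travel":[-0.001,-0.01,0.22],"yaw":0},{"grip":0,"travel":[-0.001,-0.01,0.24],"yaw":0},{"grip":0,"travel":[-0.001,-0.01,0.25],"yaw":0},{"grip":0,"travel":[-0.001,-0.01,0.257],"yaw":0},{"grip":0,"travel":[-0.001,-0.01,0.257],"yaw":0},{"grip":0,"travel":[-0.001,-0.01,0.257],"yaw":0}]'
python3 - <<'E'
from h import *
print(sense()['eef_pos'],rel((.4635,-.3615,.044)))
p=read_camera("scene");q=read_camera("top")
cv2.imwrite("pics/a.png",np.hstack([cv2.resize(i["color"][y:y+100,x:x+100],(400,400)) for i,x,y in((p,285,220),(q,380,190))]))
E
```

```text
clock: 4.97
eef_pos: [0.4627, -0.3647, 0.0452]
ee_rot: [0.001, 0.18, 0.984, -0.0]
force: [0.6, 0.4, -0.6]
width: -0.0001
grasp_force: 0.0
[ 0.46268074 -0.36470357  0.04523022] [0.0004 0.0033 0.0012]
```

View pics/a.png

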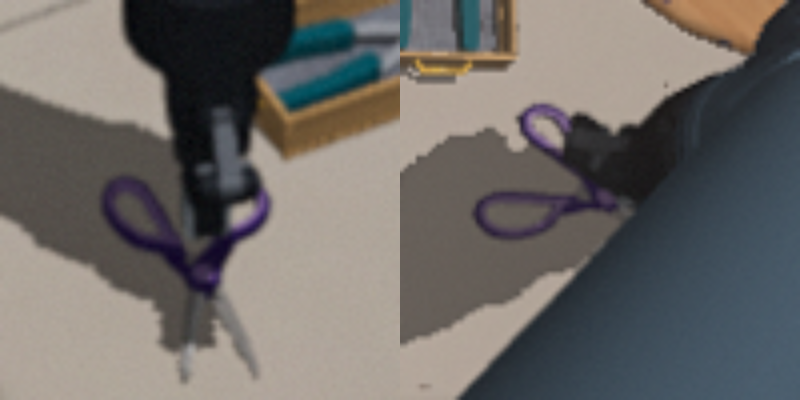

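The fingertips (crop 205,230) stand right above the pivot (205,272), and the scissors haven't moved. I'll hold 2.5 s, then draw up.

```bash
H='{"grip":0,"travel":[0,0,0],"yaw":0}'; python3 -m crank '[{"grip":0,"travel":[0,0.001,0],"yaw":0},{"grip":0,"travel":[0,0.001,0],"yaw":0},{"grip":0,"travel":[0,0.001,0],"yaw":0},{"grip":0,"travel":[0,0.001,0],"yaw":0},{"grip":0,"travel":[0,0.001,0],"yaw":0},{"grip":0,"travel":[0,0.001,0],"yaw":0},{"grip":0,"travel":[0,0.001,0],"yaw":0},{"grip":0,"travel":[0,0.001,0],"yaw":0},{"grip":0,"travel":[0,0.001,0],"yaw":0},{"grip":0,"travel":[0,0.001,0],"yaw":0},{"grip":0,"travel":[0,0.001,0],"yaw":0},{"grip":0,"travel":[0,0.001,0],"yaw":0},{"grip":0,"travel":[0,0.001,0],"yaw":0},{"grip":0,"travel":[0,0.001,0],"yaw":0},{"grip":0,"travel":[0,0.001,0],"yaw":0},{"grip":0,"travel":[0,0.001,0],"yaw":0},{"grip":0,"travel":[0,0.001,0],"yaw":0},{"grip":0,"travel":[0,0.001,0],"yaw":0},{"grip":0,"travel":[0,0.001,0],"yaw":0},{"grip":0,"travel":[0,0.001,0],"yaw":0}]'
python3 -m crank '[{"grip":0,"travel":[0,0,-0.03],"yaw":0},{"grip":0,"travel":[0,0,-0.08],"yaw":0},{"grip":0,"travel":[0,0,-0.13],"yaw":0},{"grip":0,"travel":[0,0,-0.18],"yaw":0},{"grip":0,"travel":[0,0,-0.23],"yaw":0},{"grip":0,"travel":[0,0,-0.255],"yaw":0},{"grip":0,"travel":[0,0,-0.255],"yaw":0},{"grip":0,"travel":[0,0,-0.255],"yaw":0}]'
python3 -c "
from h import *
print(rel((.634,-.031,.3)))"
```

```text
clock: 7.58
eef_pos: [0.4624, -0.3632, 0.0443]
ee_rot: [-0.0, 0.18, 0.984, -0.0]
force: [-0.8, -1.0, 0.2]
width: -0.0
grasp_force: 0.0
clock: 8.57
eef_pos: [0.4618, -0.3625, 0.298]
ee_rot: [-0.001, 0.18, 0.984, 0.0]
force: [0.6, -0.4, -0.2]
width: 0.0003
grasp_force: 0.0
[-0.0437  0.371  -0.0018]
```

```bash
python3 -m crank '[{"grip":0,"travel":[-0.005,0.045,0],"yaw":0},{"grip":0,"travel":[-0.01,0.09,0],"yaw":0},{"grip":0,"travel":[-0.016,0.135,0],"yaw":0},{"grip":0,"travel":[-0.021,0.18,0],"yaw":0},{"grip":0,"travel":[-0.027,0.23,0],"yaw":0},{"grip":0,"travel":[-0.033,0.28,0],"yaw":0},{"grip":0,"travel":[-0.039,0.33,0],"yaw":0},{"grip":0,"travel":[-0.044,0.371,0],"yaw":0},{"grip":0,"travel":[-0.044,0.371,0],"yaw":0},{"grip":0,"travel":[-0.044,0.371,0],"yaw":0},{"grip":0,"travel":[-0.044,0.371,0],"yaw":0}]'
python3 -c "
from h import *
print(rel((.634,-.031,.065)))"
```

```text
clock: 9.95
eef_pos: [0.6339, -0.0342, 0.2986]
ee_rot: [-0.001, 0.182, 0.983, -0.001]
force: [0.9, -1.2, 0.3]
width: 0.0001
grasp_force: 0.0
[0.0008 0.0033 0.2336]
```

```bash
python3 -m crank '[{"grip":0,"travel":[0.001,0.003,0.05],"yaw":0},{"grip":0,"travel":[0.001,0.003,0.1],"yaw":0},{"grip":0,"travel":[0.001,0.003,0.15],"yaw":0},{"grip":0,"travel":[0.001,0.003,0.19],"yaw":0},{"grip":0,"travel":[0.001,0.003,0.215],"yaw":0},{"grip":0,"travel":[0.001,0.003,0.228],"yaw":0},{"grip":0,"travel":[0.001,0.003,0.234],"yaw":0},{"grip":0,"travel":[0.001,0.003,0.234],"yaw":0},{"grip":0,"travel":[0.001,0.003,0.234],"yaw":0}]'
python3 - <<'E'
from h import *
print(rel((.634,-.031,.065)))
p=read_camera("scene");q=read_camera("top")
cv2.imwrite("pics/b.png",np.hstack([cv2.resize(i["color"][y:y+120,x:x+120],(400,400)) for i,x,y in((p,265,100),(q,230,110))]))
E
```

```text
clock: 11.08
eef_pos: [0.6361, -0.0288, 0.0666]
ee_rot: [0.001, 0.18, 0.984, 0.0]
force: [-0.4, -0.1, 0.2]
width: 0.0002
grasp_force: 0.0
[ 0.0011 -0.0028  0.0016]
```

View pics/b.png

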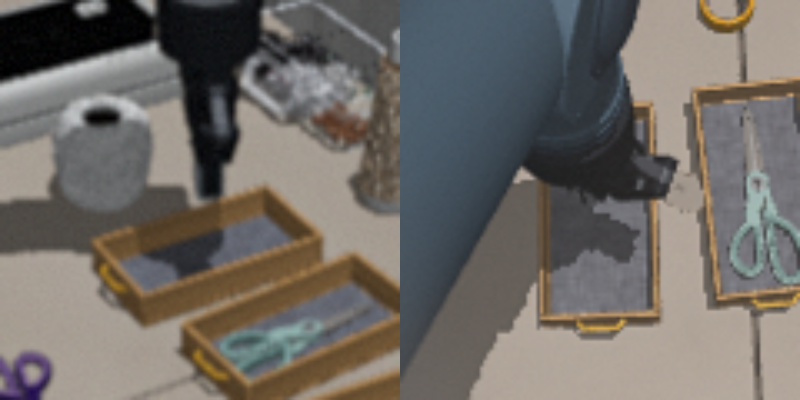

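The tip (crop 208,197) stands over the middle of the empty tray (207,255), and nothing is touched. I'll hold 2.5 s, then draw up.

```bash
python3 -m crank '[{"grip":0,"travel":[0,-0.001,0],"yaw":0},{"grip":0,"travel":[0,-0.001,0],"yaw":0},{"grip":0,"travel":[0,-0.001,0],"yaw":0},{"grip":0,"travel":[0,-0.001,0],"yaw":0},{"grip":0,"travel":[0,-0.001,0],"yaw":0},{"grip":0,"travel":[0,-0.001,0],"yaw":0},{"grip":0,"travel":[0,-0.001,0],"yaw":0},{"grip":0,"travel":[0,-0.001,0],"yaw":0},{"grip":0,"travel":[0,-0.001,0],"yaw":0},{"grip":0,"travel":[0,-0.001,0],"yaw":0},{"grip":0,"travel":[0,-0.001,0],"yaw":0},{"grip":0,"travel":[0,-0.001,0],"yaw":0},{"grip":0,"travel":[0,-0.001,0],"yaw":0},{"grip":0,"travel":[0,-0.001,0],"yaw":0},{"grip":0,"travel":[0,-0.001,0],"yaw":0},{"grip":0,"travel":[0,-0.001,0],"yaw":0},{"grip":0,"travel":[0,-0.001,0],"yaw":0},{"grip":0,"travel":[0,-0.001,0],"yaw":0},{"grip":0,"travel":[0,-0.001,0],"yaw":0},{"grip":0,"travel":[0,-0.001,0],"yaw":0}]'
python3 -m crank '[{"grip":0,"travel":[0,0,-0.03],"yaw":0},{"grip":0,"travel":[0,0,-0.08],"yaw":0},{"grip":0,"travel":[0,0,-0.13],"yaw":0},{"grip":0,"travel":[0,0,-0.18],"yaw":0},{"grip":0,"travel":[0,0,-0.22],"yaw":0},{"grip":0,"travel":[0,0,-0.25],"yaw":0},{"grip":0,"travel":[0,0,-0.26],"yaw":0},{"grip":0,"travel":[0,0,-0.26],"yaw":0},{"grip":0,"travel":[0,0,-0.26],"yaw":0},{"grip":0,"travel":[0,0,-0.26],"yaw":0}]'
python3 -c "
from h import *
z=sense()['eef_pos'][2];print(z)
if z>.28: print(close_job())"
```

```text
clock: 13.68
eef_pos: [0.6346, -0.0295, 0.0653]
ee_rot: [-0.0, 0.18, 0.984, -0.0]
force: [-0.2, 0.7, -0.9]
width: 0.0
grasp_force: 0.0
clock: 14.92
eef_pos: [0.6338, -0.0293, 0.3234]
ee_rot: [-0.002, 0.18, 0.984, -0.0]
force: [-0.2, -0.2, -0.5]
width: 0.0
grasp_force: 0.0
0.32337307374383306
the job is handed in; nothing more can be done
None
```

The job is handed in: the arm pointed for over 2 s at the open scissors' pivot and then at the middle of the empty tray, fingertips about 35 mm above each, with no sign of contact, and finished at 32 cm in about 15 s.

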